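# Balance the swing-out rotor

## Task

Balance this centrifuge rotor before it goes back in: it holds two tubes of each of three kinds, but no tube has its twin facing it. Rearrange them (the empty white rack beside it is there to park a tube in on the way) until all six tubes stand fully down in the rotor's cups with each tube in the cup directly opposite the other of its kind, and the rack is empty again. Lower the tubes upright, do not drop or tip them, and leave the dropper bottle and the tape roll where they are.

Things in the scene. Friction and masses are not known exactly. Their poses are not given: they have to be found in the camera images.
- wide_tube_1: Wide-cap tube, 106 mm tall: pale tube with a flat ribbed white cap. Origin: centre of the flat foot, z up. Foot 16 mm wide, tapering out to 29 mm at height 20; body 29 mm wide up to 86, cap 35 mm wide from 86 to 106: grip there. One rigid round piece, 28-72 g. Two alike, each in a rotor cup at first, its origin then 18 mm above the worktop.
- wide_tube_2: Wide-cap tube, 106 mm tall: pale tube with a flat ribbed white cap. Origin: centre of the flat foot, z up. Foot 16 mm wide, tapering out to 29 mm at height 20; body 29 mm wide up to 86, cap 35 mm wide from 86 to 106: grip there. One rigid round piece, 28-72 g. Two alike, each in a rotor cup at first, its origin then 18 mm above the worktop.
- slim_tube_1: Slim tube, 106 mm tall: narrow tube fixed in a grey sleeve, small white cap. Origin: centre of the flat foot, z up. Foot 16 mm wide, tapering out to 29 mm at height 20; sleeve 29 mm wide up to 58, flange 35 mm at 58-63, tube 17 mm up to 86, cap 21 mm wide at 86-106: grip the cap. One rigid round piece, 28-72 g. Two alike, each in a rotor cup at first, its origin then 18 mm above the worktop.
- slim_tube_2: Slim tube, 106 mm tall: narrow tube fixed in a grey sleeve, small white cap. Origin: centre of the flat foot, z up. Foot 16 mm wide, tapering out to 29 mm at height 20; sleeve 29 mm wide up to 58, flange 35 mm at 58-63, tube 17 mm up to 86, cap 21 mm wide at 86-106: grip the cap. One rigid round piece, 28-72 g. Two alike, each in a rotor cup at first, its origin then 18 mm above the worktop.
- crown_tube_1: Metal-cap tube, 82 mm tall: short pale tube, flat aluminium cap with a small dark hex nut on top. Origin: centre of the flat foot, z up. Foot 16 mm wide, tapering out to 29 mm at height 20; body 29 mm wide up to 56, cap 30 mm wide at 56-76: grip there; nut 12 mm wide at 76-82. One rigid round piece, 28-72 g. Two alike, each in a rotor cup at first, its origin then 18 mm above the worktop.
- crown_tube_2: Metal-cap tube, 82 mm tall: short pale tube, flat aluminium cap with a small dark hex nut on top. Origin: centre of the flat foot, z up. Foot 16 mm wide, tapering out to 29 mm at height 20; body 29 mm wide up to 56, cap 30 mm wide at 56-76: grip there; nut 12 mm wide at 76-82. One rigid round piece, 28-72 g. Two alike, each in a rotor cup at first, its origin then 18 mm above the worktop.
- rotor: Dark centrifuge rotor, 208 mm across, 64 mm high, immovable on its stand. Origin on its axis at worktop level, z up. Six equal fixed cups, axes 80 mm from the rotor axis, at 0, 60, 120, 180, 240, 300 degrees from its x axis. Cup: inside 36 mm wide (41 at the mouth), mouth 64 mm and inner floor 18 mm above the worktop. Any tube fits any cup, 3.5 mm free all round. Hub and arms end below 64 mm.
- rack: Empty white three-place tube rack, 64 (x) x 182 (y) x 40 mm, fixed to the worktop. Origin at the centre of its underside, z up. Top plate with three round 38 mm holes at x = 0, y = -56, 0 and +56 mm; a tube in a hole stands with its foot on the base plate, 4 mm above the worktop.
- dropper_bottle: Bystander, not to be disturbed: small white dropper bottle with a white pointed cap, 22 mm across, 62 mm high, standing on the worktop. Origin at the centre of its underside.
- masking_tape: Bystander, not to be disturbed: roll of beige masking tape lying flat, 66 mm across, 19 mm high. Origin at the centre of its underside.
Not all that is in view belongs to the job. What is shaped like the crown_tube_1 but red or yellow is not meant.

How it is judged:
At the end, for the whole second after the job is handed in: All six tubes released, at rest and upright (within 0.2 rad) in the rotor's cups, foot within 8 mm of the cup floor and 70 to 90 mm from the rotor's axis; the two tubes of each kind in opposite cups (feet more than 149.5 mm apart; 160 mm nominal, next nearest cup 139 mm) (horizontal distance between wide_tube_1 and rotor between 0.07 and 0.09 m and z of wide_tube_1 in the frame of rotor between 0.01 and 0.026 m and angle between each of wide_tube_1, wide_tube_2, slim_tube_1, slim_tube_2, crown_tube_1, crown_tube_2's own z axis and vertical below 0.2 rad and linear speed of each of wide_tube_1, wide_tube_2, slim_tube_1, slim_tube_2, crown_tube_1, crown_tube_2 below 0.02 m/s and horizontal distance between wide_tube_2 and rotor between 0.07 and 0.09 m and z of wide_tube_2 in the frame of rotor between 0.01 and 0.026 m and horizontal distance between slim_tube_1 and rotor between 0.07 and 0.09 m and z of slim_tube_1 in the frame of rotor between 0.01 and 0.026 m and horizontal distance between slim_tube_2 and rotor between 0.07 and 0.09 m and z of slim_tube_2 in the frame of rotor between 0.01 and 0.026 m and horizontal distance between crown_tube_1 and rotor between 0.07 and 0.09 m and z of crown_tube_1 in the frame of rotor between 0.01 and 0.026 m and horizontal distance between crown_tube_2 and rotor between 0.07 and 0.09 m and z of crown_tube_2 in the frame of rotor between 0.01 and 0.026 m and horizontal distance between wide_tube_1 and wide_tube_2 above 0.1495 m and horizontal distance between slim_tube_1 and slim_tube_2 above 0.1495 m and horizontal distance between crown_tube_1 and crown_tube_2 above 0.1495 m); the robot touches nothing.
It fails at once if a tube is tipped over or carried lying (more than 45 degrees from upright) (angle between any of wide_tube_1, wide_tube_2, slim_tube_1, slim_tube_2, crown_tube_1, crown_tube_2's own z axis and vertical above 0.78 rad).
It fails at once if a tube is dropped (falls free faster than 0.8 m/s, a drop of over 3 cm) ((linear speed of wide_tube_1 above 0.8 m/s and contact force between wide_tube_1 and the fingers below 0.05 N) or (linear speed of wide_tube_2 above 0.8 m/s and contact force between wide_tube_2 and the fingers below 0.05 N) or (linear speed of slim_tube_1 above 0.8 m/s and contact force between slim_tube_1 and the fingers below 0.05 N) or (linear speed of slim_tube_2 above 0.8 m/s and contact force between slim_tube_2 and the fingers below 0.05 N) or (linear speed of crown_tube_1 above 0.8 m/s and contact force between crown_tube_1 and the fingers below 0.05 N) or (linear speed of crown_tube_2 above 0.8 m/s and contact force between crown_tube_2 and the fingers below 0.05 N)).
It fails at once if the dropper bottle or the tape roll is pushed away by more than 2 cm (distance of any of dropper_bottle, masking_tape from where it was at the start of the episode above 0.02 m).
It also fails if it takes over 104 s, if anything falls off the work surface, if the arm or the gripper's body presses on something with over 40 N, if the wrist force passes 120 N, or if a joint passes its speed limit or range.

## Robot

A 7-joint arm with a two-finger parallel gripper is mounted at the origin on a cart in front of the work surface, level with it; the furniture and walls round the work are solid. World frame = base frame: x ahead of the robot, y to its left, z up, the work surface at z = 0. Lengths are in m, angles in rad, forces in N, time in s.
With the tool pointing down it reaches from about 0.425 to 0.825 m from the base axis. Payload 3.6 kg.
Tool frame: the origin (TCP) lies midway between the tips of the shut fingers; the grasp point (between the pads) lies 19 mm behind it; z points along the fingers, y is the line along which they close (so a half turn about z gives the same grasp; the last joint's range is limited). The gripper opens to 93 mm and grips with 3 to 60 N. Pads are 15 mm wide; open, the fingers measure 128 mm over their backs; the gripper's body (75 mm by 188 mm) begins 65 mm behind the grasp point.
Start: joints at [1.208, 0.615, -0.013, 1.423, 0.008, 1.103, -0.04], TCP at [0.215, -0.613, 0.219] pointing down, gripper open.
Joint ranges: [-3.12, 3.12], [-0.3, 2.06], [-1.34, 1.32], [0.26, 2.42], [-1.36, 4.5], [0.01, 1.98], [-2.84, 2.84]. Speed limits (rad/s): [2.79, 2.79, 3.14, 3.14, 3.14, 3.14, 3.14].

## Interface

Orientations are given as a rotation vector (axis times angle).
In Python, from workcell import arm gives the robot as it stands. The module is installed in compiled form; this text tells all that it offers.
- The arm moves only by the tool carry_out, never from a script. Its argument "targets" is a list of rows, each an object with "delta_pos": the shift along the tool's x, y, z in cm, a list of three; "angular": the turn, a rotation vector about the tool's x, y, z in rad, a list of three. A call has 1 to 12 rows; each row shifts and turns the commanded pose from where the row before left it, along the tool's axes as they then stand; what a row does not reach is not made up. A row lasts 1/10 s, in which the tool goes at most 50 mm and 8.59 degrees, less where a joint would pass 70% of its speed; a pose out of reach is approached as far as the arm can. A call with a gripper value outside its range is refused whole. "claw" is the closure, from -1 (fully open) to 1 (shut), so that 0 is half open, set as the call begins (left out, the last holds). The fingers move at their own pace and stop on an object; "squeeze" is the grip in N (left out, the last holds). Time passes only in rows, so rows that do not move let the fingers close. It gives the time, the measured TCP pose, the force, the opening and the grip force at its end, in the units of the state.
- arm.get_state(): the state, without advancing time (a new reading comes with each control period).
- arm.camera(name): name is "scene" or "top" or "wrist"; returns a dict with "image" (480x640x3 uint8, red, green, blue), "vertical_fov" (degrees; the focal length in pixels is half the picture's height over the tangent of half this angle, whatever the lens; pixels are square), "cx", "cy" (the principal point, pixels), "k1" (the pictures are not rectified: a ray, as slopes to the right and down, at radius r is drawn at 1 + k1 r^2 times it, then the intrinsics apply), "R" (3x3) and "t" (3): a world point X has camera coordinates R X + t; the wrist camera has in their place "tool_from_camera" (4x4, takes a point from camera to tool coordinates, whose origin is the TCP and whose axes are the flange's). Camera axes: x right, y down, z forward; pixel columns grow to the right and rows downward; lengths in m; the calibration is good to about 2 mm. A picture is of the moment at which its call begins: read the wrist's pose just before it. There is no depth.
- arm.close_job(): hands the job in; it is judged then, once.
The state is a dict: "time": time; "joint_positions": joint angles; "joint_velocities": joint speeds; "joint_efforts": joint torques, N m; "eef_pos": TCP position; "orientation": TCP orientation; "contact_force": force on the tool from outside, world axes, zero at the start; "ft_torque": the same for the moment, N m; "grip_width": finger opening in m; "finger_force": force on a finger pad.
Only numpy, scipy, OpenCV 4.12 (cv2) and the standard library are available. Lean on these libraries where they do the work, as an engineer would, in place of code of your own. Each camera call takes 0.05 s, during which the arm holds its last target. There are 200 camera calls.

## Working session

There is one attempt and no reset: what is moved stays moved. The work goes in short steps, Python scripts to look and compute and a tool call to move; the robot and the scene stay as the last step left them, time stands still between calls to the robot, and variables do not carry over. Pictures are saved under pics/ and viewed, at most 14 in all, crops included, and the job is handed in when it is done.

Besides the shell and the picture viewer there is one more tool, called as name(argument=value, ...) on one line, values as JSON. carry_out: Moves the arm, as the interface text tells. Its arguments: {"type":"object","properties":{"targets":{"type":"array","items":{"type":"object","properties":{"delta_pos":{"type":"array","items":{"type":"number"}},"angular":{"type":"array","items":{"type":"number"}}}}},"claw":{"type":"number"},"squeeze":{"type":"number"}},"required":["targets"]}

```bash
mkdir -p pics; cat > h.py <<'E'
import numpy as np,cv2
from workcell import arm
def save(c,n): cv2.imwrite('pics/'+n,cv2.cvtColor(c['image'],cv2.COLOR_RGB2BGR))
def K(c):
    f=240/np.tan(np.radians(c['vertical_fov'])/2); return np.array([[f,0,c['cx']],[0,f,c['cy']],[0,0,1]])
def D(c): return np.array([c['k1'],0,0,0.])
def RT(c,s=None):
    if 'R' in c: return np.array(c['R']),np.array(c['t'])
    T=np.eye(4);T[:3,:3]=cv2.Rodrigues(np.array(s['orientation']))[0];T[:3,3]=s['eef_pos']
    M=np.linalg.inv(T@np.array(c['tool_from_camera']));return M[:3,:3],M[:3,3]
def ray(c,uv,z,s=None):
    R,t=RT(c,s);uv=np.array(uv,float).reshape(-1,1,2)
    k=K(c);f=k[0,0];d=(uv[:,0]-[c['cx'],c['cy']])/f;p=d.copy()
    for _ in range(30): p=d/(1+c['k1']*(p**2).sum(1,keepdims=True))
    v=np.c_[p,np.ones(len(p))]@R;o=-R.T@t
    return o+v*((z-o[2])/v[:,2])[:,None]
def proj(c,X,s=None):
    R,t=RT(c,s);x=np.atleast_2d(X)@R.T+t;p=x[:,:2]/x[:,2:];p=p*(1+c['k1']*(p**2).sum(1,keepdims=True))
    return p*K(c)[0,0]+[c['cx'],c['cy']]
E
python3 - <<'E'
from h import *
s=arm.get_state();print({k:np.round(v,3).tolist() for k,v in s.items()})
for n in('scene','top','wrist'):
    s=arm.get_state();c=arm.camera(n);save(c,n+'0.png');print(n,{k:np.round(v,3).tolist() for k,v in c.items() if k!='image'})
E
```

```text
{'time': 0.0, 'joint_positions': [1.208, 0.616, -0.013, 1.425, 0.008, 1.103, -0.04], 'joint_velocities': [0.002, 0.001, 0.0, 0.0, -0.002, -0.001, -0.0], 'joint_efforts': [-0.0, -45.894, 0.209, -16.574, -0.061, 0.021, 0.0], 'eef_pos': [0.215, -0.613, 0.217], 'orientation': [-3.095, -0.526, 0.001], 'contact_force': [0.423, 0.062, -0.525], 'ft_torque': [-0.02, 0.003, -0.061], 'finger_force': 0.0, 'grip_width': 0.093}
scene {'vertical_fov': 47.008, 'cx': 324.316, 'cy': 248.164, 'k1': -0.085, 'R': [[-0.852, -0.524, 0.013], [-0.412, 0.654, -0.635], [0.324, -0.546, -0.773]], 't': [0.465, 0.236, 0.778]}
top {'vertical_fov': 56.043, 'cx': 315.64, 'cy': 238.159, 'k1': -0.112, 'R': [[-0.021, -1.0, -0.002], [-0.972, 0.021, -0.233], [0.233, -0.003, -0.973]], 't': [0.041, 0.566, 0.772]}
wrist {'vertical_fov': 61.374, 'cx': 326.074, 'cy': 239.355, 'k1': -0.087, 'tool_from_camera': [[0.0, -0.961, -0.278, 0.077], [1.0, 0.0, -0.0, -0.001], [0.0, -0.278, 0.961, -0.166], [0.0, 0.0, 0.0, 1.0]]}
```

View pics/top0.png

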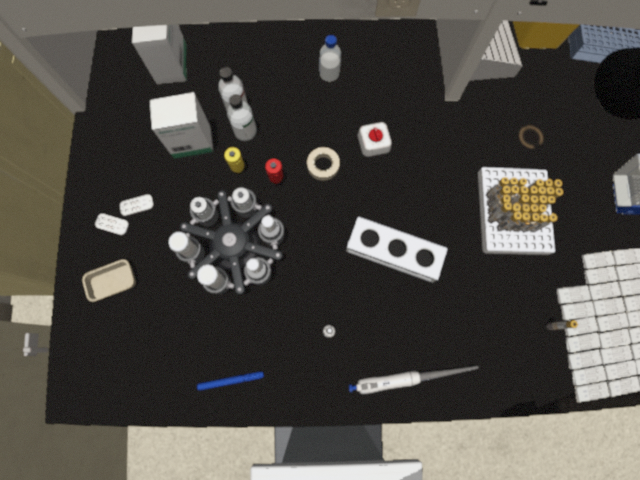

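View pics/scene0.png

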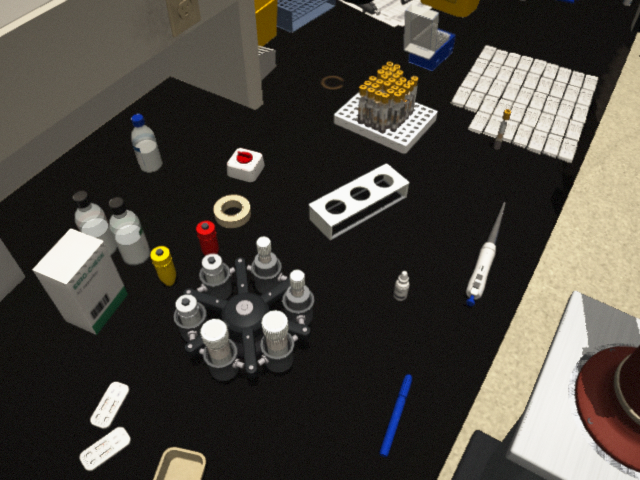

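The top view has the rotor hub at about (231,240) and the rack at (397,249). Going round, the rotor holds:
- crown tubes at (203,208) and (242,200)
- slim tubes at (270,228) and (257,268)
- wide tubes at (211,275) and (183,243)

The red (274,170) and yellow (234,158) crown-shaped tubes stand outside the rotor and are not meant. I'll enlarge to confirm.

```bash
python3 - <<'E'
from h import *
a=cv2.imread('pics/top0.png')[170:310,155:300];b=cv2.imread('pics/scene0.png')[220:390,160:330]
a=cv2.resize(a,(400,386),interpolation=cv2.INTER_CUBIC);b=cv2.resize(b,(386,386),interpolation=cv2.INTER_CUBIC)
cv2.imwrite('pics/crop.png',np.hstack([a,b]))
c=arm.camera('top')
print(ray(c,[(231,240)],.05),'rack',ray(c,[(370,238),(397.5,248),(425,258)],.04))
print('bottle',ray(c,[(329,331)],.05),'tape',ray(c,[(323,163)],.02))
print('tops',ray(c,[(182,242),(210,275),(257,264),(270,222)],.124),ray(c,[(201,205),(242,197)],.094))
E
```

```text
[[0.57027436 0.18984699 0.05      ]] rack [[ 0.57087988 -0.07583171  0.04      ]
 [ 0.55005444 -0.12776637  0.04      ]
 [ 0.52932154 -0.17956859  0.04      ]]
bottle [[0.3965422  0.00808805 0.05      ]] tape [[0.73594038 0.01015379 0.02      ]]
tops [[0.55084132 0.26200601 0.124     ]
 [0.49192431 0.21065925 0.124     ]
 [0.50947244 0.13010124 0.124     ]
 [0.58343419 0.10799424 0.124     ]] [[0.62731818 0.23895689 0.094     ]
 [0.64086869 0.16302499 0.094     ]]
```

View pics/crop.png

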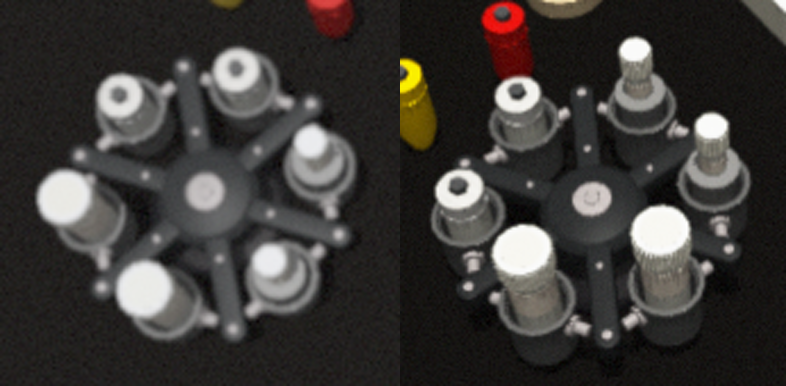

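Confirmed: the crowns are adjacent at the far side, the slims on the right and the wides on the near left. That order is c, c, s, s, w, w, so a 3-cycle with one parked tube solves it.

```bash
python3 - <<'E'
from h import *
from scipy.optimize import least_squares
c=arm.camera('top')
q=np.array([(119,96),(236,69),(310,140),(268,260),(142,288),(63,196)])/2.759+[155,170]-.3
z=[.1,.1,.124,.124,.124,.124]
P=np.array([ray(c,u,h)[0] for u,h in zip(q,z)]);print(P)
f=lambda v:np.concatenate([P[i,:2]-v[:2]-.08*np.array([np.cos(v[2]-i*np.pi/3),np.sin(v[2]-i*np.pi/3)]) for i in range(6)])
r=least_squares(f,[.57,.19,.8]);print(r.x,np.round(r.fun.reshape(6,2)*1e3,1))
s=arm.get_state();R=cv2.Rodrigues(np.array(s['orientation']))[0];print(R)
E
```

```text
[[0.62649496 0.24331446 0.1       ]
 [0.64332708 0.16536398 0.1       ]
 [0.58637338 0.11315473 0.124     ]
 [0.50975527 0.1389662  0.124     ]
 [0.49361544 0.21734135 0.124     ]
 [0.55326675 0.27007762 0.124     ]]
[0.56880548 0.19136972 0.72466425] [[-2.2 -1.1]
 [-1.4 -0.6]
 [ 1.6  0.2]
 [ 0.8  0.6]
 [ 0.7  0.6]
 [ 0.4  0.3]]
[[ 9.43810873e-01  3.30485844e-01 -3.78673676e-04]
 [ 3.30486061e-01 -9.43810189e-01  1.13588075e-03]
 [ 1.79964361e-05 -1.19720298e-03 -9.99999283e-01]]
```

carry_out(targets=[{"delta_pos": [0, 0, -2.8], "angular": [0, 0, -0.129]}, {"delta_pos": [0, 0, -2.8], "angular": [0, 0, -0.129]}, {"delta_pos": [0, 0, -2.7], "angular": [0, 0, -0.129]}, {"delta_pos": [4.68, -0.5, 0], "angular": [0, 0, 0]}, {"delta_pos": [4.68, -0.5, 0], "angular": [0, 0, 0]}, {"delta_pos": [4.68, -0.5, 0], "angular": [0, 0, 0]}, {"delta_pos": [4.68, -0.5, 0], "angular": [0, 0, 0]}, {"delta_pos": [4.68, -0.5, 0], "angular": [0, 0, 0]}, {"delta_pos": [4.68, -0.5, 0], "angular": [0, 0, 0]}, {"delta_pos": [4.68, -0.5, 0], "angular": [0, 0, 0]}, {"delta_pos": [4.68, -0.5, 0], "angular": [0, 0, 0]}, {"delta_pos": [4.68, -0.5, 0], "angular": [0, 0, 0]}], claw=-1)

```text
time: 1.45
eef_pos: [0.5015, -0.2994, 0.3018]
orientation: [2.938, 1.112, -0.0]
contact_force: [-0.1, -0.5, -0.4]
grip_width: 0.0934
finger_force: 0.0
```

carry_out(targets=[{"delta_pos": [3.7, -2.93, 0]}, {"delta_pos": [3.7, -2.93, 0]}, {"delta_pos": [3.7, -2.93, 0]}, {"delta_pos": [3.7, -2.93, 0]}, {"delta_pos": [3.7, -2.93, 0]}, {"delta_pos": [3.7, -2.93, 0]}, {"delta_pos": [3.7, -2.93, 0]}, {"delta_pos": [3.7, -2.93, 0]}, {"delta_pos": [3.7, -2.93, 0]}, {"delta_pos": [3.7, -2.93, 0]}, {"delta_pos": [3.7, -2.93, 0]}, {"delta_pos": [0, 0, 0]}])

```text
schema error: expected keys delta_pos, angular
```

```bash
python3 - <<'E'
from h import *
s=arm.get_state();c=arm.camera('wrist');save(c,'w1.png')
import pickle;pickle.dump((s,c),open('w1.pkl','wb'))
print(s['time'],s['eef_pos'],s['orientation'],s['joint_positions'])
print(cv2.Rodrigues(np.array(s['orientation']))[0])
t=[.72466-i*np.pi/3 for i in range(6)]
P=np.array([[.5688+.08*np.cos(a),.1914+.08*np.sin(a),z] for a,z in zip(t,[.1,.1,.124,.124,.124,.124])])
print(proj(c,P,s))
E
```

```text
1.45 [ 0.50150281 -0.29935467  0.30175212] [ 2.93808536e+00  1.11170984e+00 -1.06095373e-04] [ 0.6219679   0.44893383 -0.19155804  1.48760022  0.0885291   1.21341216
 -0.42937348]
[[ 7.49520033e-01  6.61981662e-01  1.34308212e-05]
 [ 6.61981647e-01 -7.49520012e-01 -2.26364501e-04]
 [-1.39782479e-04  1.78555685e-04 -9.99999974e-01]]
[[  37.59798223 -176.21188674]
 [  56.59281951 -214.25402751]
 [  23.55101001 -170.31274528]
 [ -43.84094025 -109.90822308]
 [ -70.87588337 -107.98781114]
 [  -0.79267577 -110.68605629]]
```

View pics/w1.png

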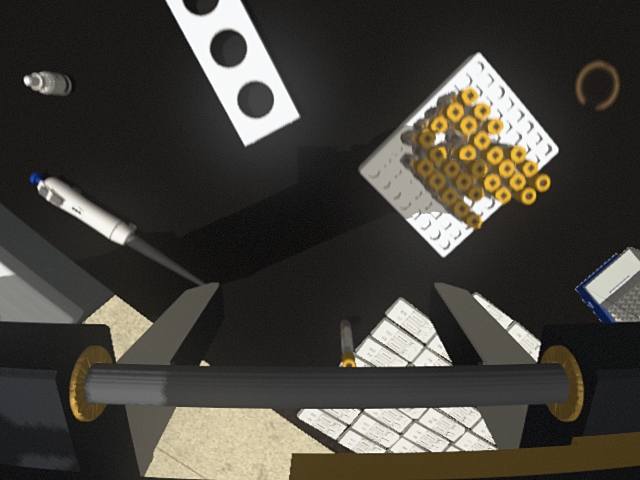

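The second call was refused. This wrist view from the intermediate pose shows the rack, with two of its holes at (228,48) and (256,99). Moving on.

carry_out(targets=[{"delta_pos": [3.7, -2.93, 0], "angular": [0, 0, 0]}, {"delta_pos": [3.7, -2.93, 0], "angular": [0, 0, 0]}, {"delta_pos": [3.7, -2.93, 0], "angular": [0, 0, 0]}, {"delta_pos": [3.7, -2.93, 0], "angular": [0, 0, 0]}, {"delta_pos": [3.7, -2.93, 0], "angular": [0, 0, 0]}, {"delta_pos": [3.7, -2.93, 0], "angular": [0, 0, 0]}, {"delta_pos": [3.7, -2.93, 0], "angular": [0, 0, 0]}, {"delta_pos": [3.7, -2.93, 0], "angular": [0, 0, 0]}, {"delta_pos": [3.7, -2.93, 0], "angular": [0, 0, 0]}, {"delta_pos": [3.7, -2.93, 0], "angular": [0, 0, 0]}, {"delta_pos": [3.7, -2.93, 0], "angular": [0, 0, 0]}, {"delta_pos": [0, 0, 0], "angular": [0, 0, 0]}])

```text
time: 2.7
eef_pos: [0.59, 0.2199, 0.3008]
orientation: [-2.924, -1.129, -0.0]
contact_force: [-0.1, 1.2, -0.1]
grip_width: 0.0928
finger_force: 0.0
```

```bash
python3 - <<'E'
from h import *
s=arm.get_state();c=arm.camera('wrist');save(c,'w2.png')
import pickle;pickle.dump((s,c),open('w2.pkl','wb'))
print(s['time'],s['eef_pos'],s['orientation'],s['joint_positions'])
t=[.72466-i*np.pi/3 for i in range(6)]
P=np.array([[.5688+.08*np.cos(a),.1914+.08*np.sin(a),z] for a,z in zip(t,[.1,.1,.124,.124,.124,.124])])
print(proj(c,P,s))
s,c=pickle.load(open('w1.pkl','rb'));print('rack',ray(c,[(228,48),(256,99)],.04,s))
E
```

```text
2.7 [0.5900021  0.2198819  0.30078534] [-2.92391702e+00 -1.12862376e+00 -2.15575942e-04] [-0.21665636  0.53694714 -0.29898381  1.35035524  0.15041045  1.27624576
 -1.35343402]
[[336.99689389 161.2827788 ]
 [411.04323497 206.23031902]
 [409.95566061 296.62623575]
 [334.14727876 334.44164879]
 [259.85788192 294.58342146]
 [256.75618353 209.45265806]]
rack [[ 0.55028178 -0.12579676  0.04      ]
 [ 0.53060326 -0.17816619  0.04      ]]
```

View pics/w2.png

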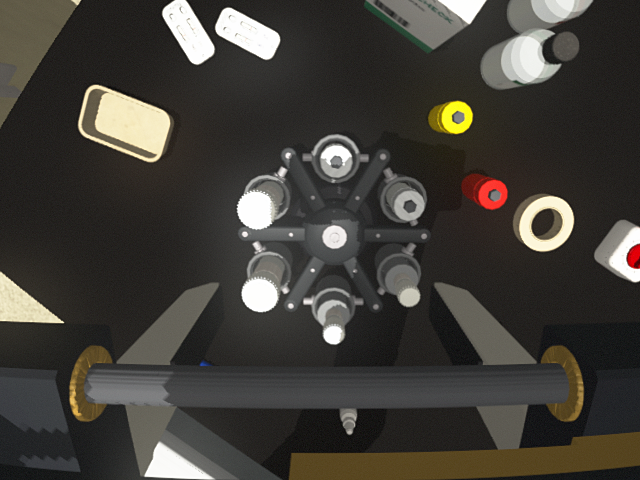

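The wrist view agrees with the fitted rotor to about 1 px: crowns at (337,161) and (409,206), slims at (408,297) and (333,335), wides at (261,295) and (257,210). The plan is:
1. Wide from cup 5 to the rack's near hole.
2. Slim from cup 3 to cup 5.
3. Crown from cup 1 to cup 3.
4. Wide from the rack to cup 1.

```bash
cat > d.py <<'E'
import sys
from h import *
C={str(i):(.5688+.08*np.cos(.72466-i*np.pi/3),.1914+.08*np.sin(.72466-i*np.pi/3)) for i in range(6)};C['r']=(.5705,-.0755)
s=arm.get_state();R=cv2.Rodrigues(np.array(s['orientation']))[0];p=np.array(s['eef_pos'])
print('t',s['time'],'p',p.round(4),'F',np.round(s['contact_force'],1),'w',s['grip_width'],'f',s['finger_force'],'z',R[:,2].round(4),'yaw x',np.degrees(np.arctan2(R[1,0],R[0,0])))
for a in sys.argv[1:]:
    k,z=a.split(',');t=np.array([*C[k],float(z)]);print(a,t.round(4),(R.T@(t-p)*100).round(2));p=t
E
python3 d.py 5,.15 5,.095 5,.25 r,.25 r,.085
```

```text
t 2.75 p [0.5909 0.215  0.3009] F [-0.2 -0.9  0. ] w 0.09297987408686278 f 0.0 z [-0.0018  0.0023 -1.    ] yaw x 41.92126640352047
5,.15 [0.5528 0.2698 0.15  ] [ 0.83 -6.58 15.11]
5,.095 [0.5528 0.2698 0.095 ] [-0.    0.02  5.5 ]
5,.25 [0.5528 0.2698 0.25  ] [  0.    -0.05 -15.5 ]
r,.25 [ 0.5705 -0.0755  0.25  ] [-21.75  26.87  -0.08]
r,.085 [ 0.5705 -0.0755  0.085 ] [-0.    0.05 16.5 ]
```

carry_out(targets=[{"delta_pos": [0.4, -3.2, 0], "angular": [0, 0, 0]}, {"delta_pos": [0.4, -3.2, 0], "angular": [0, 0, 0]}, {"delta_pos": [0, 0, 4], "angular": [0, 0, 0]}, {"delta_pos": [0, 0, 4], "angular": [0, 0, 0]}, {"delta_pos": [0, 0, 4], "angular": [0, 0, 0]}, {"delta_pos": [0, 0, 3], "angular": [0, 0, 0]}, {"delta_pos": [0, 0, 0], "angular": [0, 0, 0]}, {"delta_pos": [0, 0, 0], "angular": [0, 0, 0]}, {"delta_pos": [0, 0, 0], "angular": [0, 0, 0]}], claw=-0.3, squeeze=20)

```text
time: 3.65
eef_pos: [0.5574, 0.2636, 0.154]
orientation: [-2.938, -1.111, -0.007]
contact_force: [-0.1, 0.1, 0.4]
grip_width: 0.0604
finger_force: 0.0
```

```bash
python3 d.py 5,.095
```

```text
t 3.65 p [0.5574 0.2636 0.154 ] F [-0.1  0.1  0.4] w 0.060362348124321744 f 0.0 z [ 0.004   0.0019 -1.    ] yaw x 41.41233632235249
5,.095 [0.5528 0.2698 0.095 ] [ 0.04 -0.77  5.9 ]
```

Settled within 8 mm. I'll correct that, descend and grip.

carry_out(targets=[{"delta_pos": [0.0, -0.8, 0], "angular": [0, 0, 0]}, {"delta_pos": [0, 0, 2], "angular": [0, 0, 0]}, {"delta_pos": [0, 0, 2], "angular": [0, 0, 0]}, {"delta_pos": [0, 0, 1.9], "angular": [0, 0, 0]}, {"delta_pos": [0, 0, 0], "angular": [0, 0, 0]}, {"delta_pos": [0, 0, 0], "angular": [0, 0, 0]}, {"delta_pos": [0, 0, 0], "angular": [0, 0, 0]}])

```text
time: 4.35
eef_pos: [0.5513, 0.2705, 0.0945]
orientation: [-2.937, -1.112, -0.005]
contact_force: [-0.2, -0.2, 1.1]
grip_width: 0.0607
finger_force: 0.0
```

```bash
python3 d.py 5,.095
```

```text
t 4.35 p [0.5513 0.2705 0.0945] F [-0.2 -0.2  1.1] w 0.06070699203734143 f 0.0 z [ 0.0029  0.0019 -1.    ] yaw x 41.487995329472184
5,.095 [0.5528 0.2698 0.095 ] [ 0.07  0.15 -0.05]
```

carry_out(targets=[{"delta_pos": [0, 0, 0], "angular": [0, 0, 0]}, {"delta_pos": [0, 0, 0], "angular": [0, 0, 0]}, {"delta_pos": [0, 0, 0], "angular": [0, 0, 0]}, {"delta_pos": [0, 0, 0], "angular": [0, 0, 0]}, {"delta_pos": [0, 0, 0], "angular": [0, 0, 0]}, {"delta_pos": [0, 0, 0], "angular": [0, 0, 0]}], claw=1, squeeze=20)

```text
time: 4.95
eef_pos: [0.5506, 0.2695, 0.0929]
orientation: [-2.938, -1.112, -0.001]
contact_force: [-0.5, 0.4, 2.1]
grip_width: 0.0333
finger_force: 20.0
```

```bash
python3 d.py 5,.25 r,.25 r,.085
```

```text
t 4.95 p [0.5506 0.2695 0.0929] F [-0.5  0.4  2.1] w 0.03329112286973149 f 20.00024378299713 z [ 4.e-04  2.e-04 -1.e+00] yaw x 41.46445042463337
5,.25 [0.5528 0.2698 0.25  ] [  0.19   0.13 -15.71]
r,.25 [ 0.5705 -0.0755  0.25  ] [-2.154e+01  2.705e+01 -1.000e-02]
r,.085 [ 0.5705 -0.0755  0.085 ] [-1.00e-02 -0.00e+00  1.65e+01]
```

carry_out(targets=[{"delta_pos": [0, 0, -1], "angular": [0, 0, 0]}, {"delta_pos": [0, 0, -2], "angular": [0, 0, 0]}, {"delta_pos": [0, 0, -3], "angular": [0, 0, 0]}, {"delta_pos": [0, 0, -3], "angular": [0, 0, 0]}, {"delta_pos": [0, 0, -3], "angular": [0, 0, 0]}, {"delta_pos": [0, 0, -2.5], "angular": [0, 0, 0]}, {"delta_pos": [0, 0, -1], "angular": [0, 0, 0]}, {"delta_pos": [0, 0, 0], "angular": [0, 0, 0]}])

```text
time: 5.75
eef_pos: [0.5509, 0.27, 0.2493]
orientation: [-2.938, -1.112, -0.005]
contact_force: [0.2, 0.2, -1.4]
grip_width: 0.0328
finger_force: 20.0
```

carry_out(targets=[{"delta_pos": [-1.1, 1.35, 0], "angular": [0, 0, 0]}, {"delta_pos": [-2.0, 2.5, 0], "angular": [0, 0, 0]}, {"delta_pos": [-2.1, 2.65, 0], "angular": [0, 0, 0]}, {"delta_pos": [-2.1, 2.65, 0], "angular": [0, 0, 0]}, {"delta_pos": [-2.1, 2.65, 0], "angular": [0, 0, 0]}, {"delta_pos": [-2.1, 2.65, 0], "angular": [0, 0, 0]}, {"delta_pos": [-2.1, 2.65, 0], "angular": [0, 0, 0]}, {"delta_pos": [-2.1, 2.65, 0], "angular": [0, 0, 0]}, {"delta_pos": [-2.1, 2.65, 0], "angular": [0, 0, 0]}, {"delta_pos": [-2.1, 2.65, 0], "angular": [0, 0, 0]}, {"delta_pos": [-1.4, 1.8, 0], "angular": [0, 0, 0]}, {"delta_pos": [0, 0, 0], "angular": [0, 0, 0]}])

```text
time: 6.95
eef_pos: [0.5666, -0.0799, 0.2454]
orientation: [2.942, 1.097, -0.01]
contact_force: [-0.3, 0.2, -1.0]
grip_width: 0.0332
finger_force: 20.0
```

```bash
python3 d.py r,.16 r,.085; python3 -c "
from h import *
save(arm.camera('top'),'t2.png')"
```

```text
t 6.95 p [ 0.5666 -0.0799  0.2454] F [-0.3  0.2 -1. ] w 0.03320765162363699 f 19.999331831932068 z [-0.0051 -0.0037 -1.    ] yaw x 40.9153855305645
r,.16 [ 0.5705 -0.0755  0.16  ] [ 0.64 -0.07  8.53]
r,.085 [ 0.5705 -0.0755  0.085 ] [0.05 0.   7.5 ]
```

View pics/t2.png

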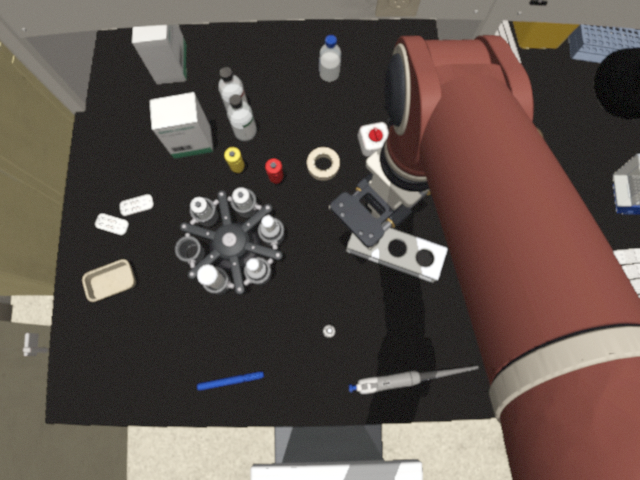

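The top view shows cup 5 at (189,249) empty and the tube held above the rack's near hole.

carry_out(targets=[{"delta_pos": [0, 0, 3], "angular": [0, 0, 0]}, {"delta_pos": [0, 0, 3], "angular": [0, 0, 0]}, {"delta_pos": [0, 0, 2], "angular": [0, 0, 0]}, {"delta_pos": [0, 0, 0], "angular": [0, 0, 0]}, {"delta_pos": [0, 0, 0], "angular": [0, 0, 0]}, {"delta_pos": [0, 0, 0], "angular": [0, 0, 0]}])

```text
time: 7.6
eef_pos: [0.5695, -0.0721, 0.1689]
orientation: [2.937, 1.114, 0.004]
contact_force: [0.1, 0.2, 0.5]
grip_width: 0.0332
finger_force: 20.0
```

```bash
python3 d.py r,.12 r,.081
```

```text
t 7.6 p [ 0.5695 -0.0721  0.1689] F [0.1 0.2 0.5] w 0.03324040477867631 f 19.999937117099762 z [ 2.3e-03  3.0e-04 -1.0e+00] yaw x 41.52728714316409
r,.12 [ 0.5705 -0.0755  0.12  ] [-0.16  0.32  4.89]
r,.081 [ 0.5705 -0.0755  0.081 ] [-0.01 -0.01  3.9 ]
```

carry_out(targets=[{"delta_pos": [-0.15, 0.3, 0], "angular": [0, 0, 0]}, {"delta_pos": [0, 0, 2], "angular": [0, 0, 0]}, {"delta_pos": [0, 0, 2], "angular": [0, 0, 0]}, {"delta_pos": [0, 0, 2], "angular": [0, 0, 0]}, {"delta_pos": [0, 0, 1], "angular": [0, 0, 0]}, {"delta_pos": [0, 0, 0.8], "angular": [0, 0, 0]}, {"delta_pos": [0, 0, 0.6], "angular": [0, 0, 0]}, {"delta_pos": [0, 0, 0], "angular": [0, 0, 0]}, {"delta_pos": [0, 0, 0], "angular": [0, 0, 0]}, {"delta_pos": [0, 0, 0], "angular": [0, 0, 0]}])

```text
time: 8.6
eef_pos: [0.5701, -0.076, 0.0844]
orientation: [2.938, 1.112, 0.002]
contact_force: [-0.3, -0.7, -1.9]
grip_width: 0.0332
finger_force: 20.0
```

```bash
python3 d.py r,.079
```

```text
t 8.6 p [ 0.5701 -0.076   0.0844] F [-0.3 -0.7 -1.9] w 0.03321376163711708 f 19.99990850687027 z [ 1.5e-03 -1.0e-04 -1.0e+00] yaw x 41.470929587630984
r,.079 [ 0.5705 -0.0755  0.079 ] [ 0.07 -0.01  0.54]
```

carry_out(targets=[{"delta_pos": [0, 0, 0.25], "angular": [0, 0, 0]}, {"delta_pos": [0, 0, 0.25], "angular": [0, 0, 0]}, {"delta_pos": [0, 0, 0], "angular": [0, 0, 0]}, {"delta_pos": [0, 0, 0], "angular": [0, 0, 0]}])

```text
time: 9.0
eef_pos: [0.5698, -0.076, 0.0789]
orientation: [2.938, 1.112, 0.001]
contact_force: [-0.4, 1.0, 1.4]
grip_width: 0.0335
finger_force: 20.0
```

carry_out(targets=[{"delta_pos": [0, 0, 0], "angular": [0, 0, 0]}, {"delta_pos": [0, 0, 0], "angular": [0, 0, 0]}, {"delta_pos": [0, 0, 0], "angular": [0, 0, 0]}, {"delta_pos": [0, 0, 0], "angular": [0, 0, 0]}], claw=-0.3)

```text
time: 9.4
eef_pos: [0.5694, -0.076, 0.0786]
orientation: [-2.938, -1.112, 0.0]
contact_force: [0.1, 0.6, 0.4]
grip_width: 0.0589
finger_force: 0.0
```

```bash
python3 d.py r,.22 3,.22 3,.095 3,.25 5,.25
```

```text
t 9.4 p [ 0.5694 -0.076   0.0786] F [0.1 0.6 0.4] w 0.05890315305327889 f 0.0 z [-2.e-04  1.e-04 -1.e+00] yaw x 41.469716243430724
r,.22 [ 0.5705 -0.0755  0.22  ] [  0.11   0.03 -14.14]
3,.22 [0.5089 0.1384 0.22  ] [  9.55 -20.1    0.  ]
3,.095 [0.5089 0.1384 0.095 ] [ 0.   0.  12.5]
3,.25 [0.5089 0.1384 0.25  ] [ -0.   -0.  -15.5]
5,.25 [0.5528 0.2698 0.25  ] [11.99 -6.94  0.  ]
```

carry_out(targets=[{"delta_pos": [0, 0, -4], "angular": [0, 0, 0]}, {"delta_pos": [0, 0, -4], "angular": [0, 0, 0]}, {"delta_pos": [0, 0, -4], "angular": [0, 0, 0]}, {"delta_pos": [1.2, -2.4, -2], "angular": [0, 0, 0]}, {"delta_pos": [1.6, -3.4, 0], "angular": [0, 0, 0]}, {"delta_pos": [1.6, -3.4, 0], "angular": [0, 0, 0]}, {"delta_pos": [1.6, -3.4, 0], "angular": [0, 0, 0]}, {"delta_pos": [1.6, -3.4, 0], "angular": [0, 0, 0]}, {"delta_pos": [1.2, -2.6, 0], "angular": [0, 0, 0]}, {"delta_pos": [0.8, -1.5, 2], "angular": [0, 0, 0]}, {"delta_pos": [0, 0, 3], "angular": [0, 0, 0]}, {"delta_pos": [0, 0, 1], "angular": [0, 0, 0]}])

```text
time: 10.6
eef_pos: [0.5063, 0.1382, 0.1565]
orientation: [-2.937, -1.115, 0.008]
contact_force: [0.1, -0.5, -0.6]
grip_width: 0.0602
finger_force: 0.0
```

carry_out(targets=[{"delta_pos": [0, 0, 0], "angular": [0, 0, 0]}, {"delta_pos": [0, 0, 0], "angular": [0, 0, 0]}, {"delta_pos": [0, 0, 0], "angular": [0, 0, 0]}])

```text
time: 10.9
eef_pos: [0.5094, 0.138, 0.1599]
orientation: [2.938, 1.111, 0.004]
contact_force: [-0.1, -0.2, -0.0]
grip_width: 0.0604
finger_force: 0.0
```

```bash
python3 d.py 3,.095
```

```text
t 10.9 p [0.5094 0.138  0.1599] F [-0.1 -0.2 -0. ] w 0.060437973066810015 f 0.0 z [ 2.5e-03  7.0e-04 -1.0e+00] yaw x 41.407395796780094
3,.095 [0.5089 0.1384 0.095 ] [-0.03 -0.07  6.49]
```

carry_out(targets=[{"delta_pos": [0, 0, 2], "angular": [0, 0, 0]}, {"delta_pos": [0, 0, 2], "angular": [0, 0, 0]}, {"delta_pos": [0, 0, 1.6], "angular": [0, 0, 0]}, {"delta_pos": [0, 0, 0.8], "angular": [0, 0, 0]}, {"delta_pos": [0, 0, 0], "angular": [0, 0, 0]}, {"delta_pos": [0, 0, 0], "angular": [0, 0, 0]}, {"delta_pos": [0, 0, 0], "angular": [0, 0, 0]}])

```text
time: 11.6
eef_pos: [0.5092, 0.1385, 0.0957]
orientation: [2.938, 1.112, 0.004]
contact_force: [0.4, -0.9, 0.4]
grip_width: 0.0604
finger_force: 0.0
```

carry_out(targets=[{"delta_pos": [0, 0, 0], "angular": [0, 0, 0]}, {"delta_pos": [0, 0, 0], "angular": [0, 0, 0]}, {"delta_pos": [0, 0, 0], "angular": [0, 0, 0]}, {"delta_pos": [0, 0, 0], "angular": [0, 0, 0]}, {"delta_pos": [0, 0, 0], "angular": [0, 0, 0]}, {"delta_pos": [0, 0, 0], "angular": [0, 0, 0]}, {"delta_pos": [0, 0, 0], "angular": [0, 0, 0]}], claw=1)

```text
time: 12.3
eef_pos: [0.5083, 0.1382, 0.0947]
orientation: [-2.938, -1.112, 0.0]
contact_force: [-0.7, -0.5, 0.4]
grip_width: 0.0188
finger_force: 20.0
```

```bash
python3 d.py 3,.24 5,.24 5,.095
```

```text
t 12.3 p [0.5083 0.1382 0.0947] F [-0.7 -0.5  0.4] w 0.01877333096575591 f 20.00001758337021 z [-0.e+00  1.e-04 -1.e+00] yaw x 41.47479406847901
3,.24 [0.5089 0.1384 0.24  ] [  0.05   0.03 -14.53]
5,.24 [0.5528 0.2698 0.24  ] [11.99 -6.94  0.  ]
5,.095 [0.5528 0.2698 0.095 ] [-0.   0.  14.5]
```

carry_out(targets=[{"delta_pos": [0, 0, -1], "angular": [0, 0, 0]}, {"delta_pos": [0, 0, -2.5], "angular": [0, 0, 0]}, {"delta_pos": [0, 0, -3], "angular": [0, 0, 0]}, {"delta_pos": [0, 0, -3], "angular": [0, 0, 0]}, {"delta_pos": [0, 0, -3], "angular": [0, 0, 0]}, {"delta_pos": [0, 0, -2], "angular": [0, 0, 0]}, {"delta_pos": [2, -1.2, 0], "angular": [0, 0, 0]}, {"delta_pos": [2.7, -1.5, 0], "angular": [0, 0, 0]}, {"delta_pos": [2.7, -1.5, 0], "angular": [0, 0, 0]}, {"delta_pos": [2.6, -1.5, 0], "angular": [0, 0, 0]}, {"delta_pos": [2, -1.2, 0], "angular": [0, 0, 0]}, {"delta_pos": [0, 0, 0], "angular": [0, 0, 0]}])

```text
time: 13.5
eef_pos: [0.5518, 0.2738, 0.2399]
orientation: [-2.932, -1.119, -0.001]
contact_force: [-0.2, 0.1, -0.7]
grip_width: 0.0192
finger_force: 20.0
```

carry_out(targets=[{"delta_pos": [0, 0, 0], "angular": [0, 0, 0]}, {"delta_pos": [0, 0, 2], "angular": [0, 0, 0]}, {"delta_pos": [0, 0, 2.5], "angular": [0, 0, 0]}, {"delta_pos": [0, 0, 2], "angular": [0, 0, 0]}, {"delta_pos": [0, 0, 0], "angular": [0, 0, 0]}, {"delta_pos": [0, 0, 0], "angular": [0, 0, 0]}, {"delta_pos": [0, 0, 0], "angular": [0, 0, 0]}])

```text
time: 14.2
eef_pos: [0.5535, 0.2691, 0.1764]
orientation: [-2.939, -1.111, -0.005]
contact_force: [-0.5, 0.3, 0.2]
grip_width: 0.0191
finger_force: 20.0
```

```bash
python3 d.py 5,.095
```

```text
t 14.2 p [0.5535 0.2691 0.1764] F [-0.5  0.3  0.2] w 0.01905285202699532 f 20.00000238418579 z [ 0.0027  0.0011 -1.    ] yaw x 41.41358196464631
5,.095 [0.5528 0.2698 0.095 ] [-0.03 -0.1   8.14]
```

carry_out(targets=[{"delta_pos": [0, -0.1, 2], "angular": [0, 0, 0]}, {"delta_pos": [0, 0, 2], "angular": [0, 0, 0]}, {"delta_pos": [0, 0, 1.5], "angular": [0, 0, 0]}, {"delta_pos": [0, 0, 1], "angular": [0, 0, 0]}, {"delta_pos": [0, 0, 0.7], "angular": [0, 0, 0]}, {"delta_pos": [0, 0, 0.5], "angular": [0, 0, 0]}, {"delta_pos": [0, 0, 0.4], "angular": [0, 0, 0]}, {"delta_pos": [0, 0, 0], "angular": [0, 0, 0]}, {"delta_pos": [0, 0, 0], "angular": [0, 0, 0]}, {"delta_pos": [0, 0, 0], "angular": [0, 0, 0]}])

```text
time: 15.2
eef_pos: [0.5526, 0.2706, 0.0946]
orientation: [-2.938, -1.112, -0.004]
contact_force: [1.6, -0.0, 3.1]
grip_width: 0.0191
finger_force: 20.0
```

```bash
python3 d.py 5,.0945
```

```text
t 15.2 p [0.5526 0.2706 0.0946] F [ 1.6 -0.   3.1] w 0.0190607535594717 f 20.000432431697845 z [ 0.002   0.0013 -1.    ] yaw x 41.47061101792855
5,.0945 [0.5528 0.2698 0.0945] [-0.04  0.07  0.01]
```

Contact shows at the right height, so I'll release and check with a camera.

carry_out(targets=[{"delta_pos": [0, 0, 0], "angular": [0, 0, 0]}, {"delta_pos": [0, 0, 0], "angular": [0, 0, 0]}, {"delta_pos": [0, 0, 0], "angular": [0, 0, 0]}, {"delta_pos": [0, 0, 0], "angular": [0, 0, 0]}], claw=-0.3)

```text
time: 15.6
eef_pos: [0.5516, 0.2699, 0.0934]
orientation: [2.938, 1.112, -0.001]
contact_force: [-0.1, 0.2, 0.4]
grip_width: 0.0463
finger_force: 0.0
```

carry_out(targets=[{"delta_pos": [0, 0, -3], "angular": [0, 0, 0]}, {"delta_pos": [0, 0, -4], "angular": [0, 0, 0]}, {"delta_pos": [0, 0, -4], "angular": [0, 0, 0]}, {"delta_pos": [0, 0, 0], "angular": [0, 0, 0]}, {"delta_pos": [0, 0, 0], "angular": [0, 0, 0]}, {"delta_pos": [0, 0, 0], "angular": [0, 0, 0]}])

```text
time: 16.2
eef_pos: [0.551, 0.2694, 0.2023]
orientation: [2.937, 1.112, -0.005]
contact_force: [0.2, -1.0, -0.1]
grip_width: 0.0603
finger_force: 0.0
```

```bash
python3 d.py 1,.2 1,.069 1,.2 3,.2;  python3 -c "
from h import *
a=arm.camera('scene')['image'][140:400,100:440]
b=arm.camera('top')['image'][150:310,140:320]
cv2.imwrite('pics/s3.png',cv2.cvtColor(np.hstack([cv2.resize(a,(450,344)),cv2.resize(b,(350,344))]),4))"
```

```text
t 16.2 p [0.551  0.2694 0.2023] F [ 0.2 -1.  -0.1] w 0.0602521475101305 f 0.0 z [-0.0025 -0.0016 -1.    ] yaw x 41.47345689731675
1,.2 [0.6447 0.166  0.2   ] [ 0.17 13.95  0.23]
1,.069 [0.6447 0.166  0.069 ] [4.00e-02 1.00e-02 1.31e+01]
1,.2 [0.6447 0.166  0.2   ] [-4.00e-02 -1.00e-02 -1.31e+01]
3,.2 [0.5089 0.1384 0.2   ] [-12.01  -6.92   0.04]
```

View pics/s3.png

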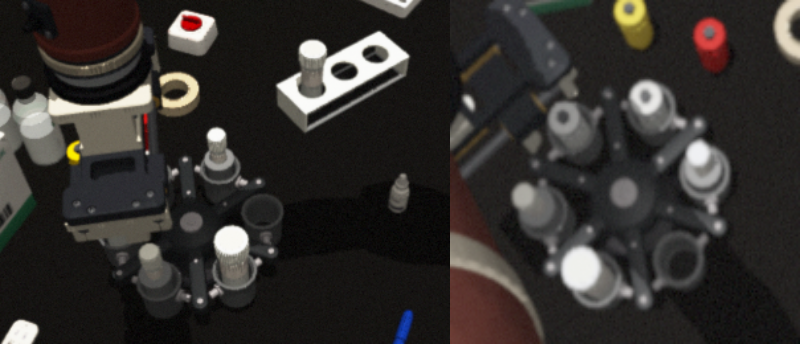

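The slim now stands in cup 5, cup 3 is empty at (680,260) in the crop, and the wide tube is upright in the rack. Next is the crown in cup 1.

carry_out(targets=[{"delta_pos": [0, 2, 0], "angular": [0, 0, 0]}, {"delta_pos": [0.05, 3.5, 0], "angular": [0, 0, 0]}, {"delta_pos": [0.05, 3.5, 0], "angular": [0, 0, 0]}, {"delta_pos": [0.05, 3, 0], "angular": [0, 0, 0]}, {"delta_pos": [0, 2, 0], "angular": [0, 0, 0]}, {"delta_pos": [0, 0, 3], "angular": [0, 0, 0]}, {"delta_pos": [0, 0, 3], "angular": [0, 0, 0]}, {"delta_pos": [0, 0, 1], "angular": [0, 0, 0]}, {"delta_pos": [0, 0, 0], "angular": [0, 0, 0]}, {"delta_pos": [0, 0, 0], "angular": [0, 0, 0]}, {"delta_pos": [0, 0, 0], "angular": [0, 0, 0]}], claw=-0.2)

```text
time: 17.4
eef_pos: [0.6467, 0.167, 0.1355]
orientation: [-2.938, -1.113, -0.005]
contact_force: [-0.1, -0.6, 0.2]
grip_width: 0.0558
finger_force: 0.0
```

```bash
python3 d.py 1,.069
```

```text
t 17.4 p [0.6467 0.167  0.1355] F [-0.1 -0.6  0.2] w 0.055830351202320834 f 0.0 z [ 0.0031  0.0013 -1.    ] yaw x 41.49682204721441
1,.069 [0.6447 0.166  0.069 ] [-0.24 -0.07  6.65]
```

carry_out(targets=[{"delta_pos": [-0.2, 0, 2], "angular": [0, 0, 0]}, {"delta_pos": [0, 0, 2], "angular": [0, 0, 0]}, {"delta_pos": [0, 0, 1.6], "angular": [0, 0, 0]}, {"delta_pos": [0, 0, 0.8], "angular": [0, 0, 0]}, {"delta_pos": [0, 0, 0], "angular": [0, 0, 0]}, {"delta_pos": [0, 0, 0], "angular": [0, 0, 0]}, {"delta_pos": [0, 0, 0], "angular": [0, 0, 0]}])

```text
time: 18.1
eef_pos: [0.6452, 0.1653, 0.0711]
orientation: [2.938, 1.112, 0.004]
contact_force: [0.4, -0.8, 0.9]
grip_width: 0.0558
finger_force: 0.0
```

carry_out(targets=[{"delta_pos": [0, 0, 0], "angular": [0, 0, 0]}, {"delta_pos": [0, 0, 0], "angular": [0, 0, 0]}, {"delta_pos": [0, 0, 0], "angular": [0, 0, 0]}, {"delta_pos": [0, 0, 0], "angular": [0, 0, 0]}, {"delta_pos": [0, 0, 0], "angular": [0, 0, 0]}, {"delta_pos": [0, 0, 0], "angular": [0, 0, 0]}, {"delta_pos": [0, 0, 0], "angular": [0, 0, 0]}], claw=1)

```text
time: 18.8
eef_pos: [0.6443, 0.1649, 0.0698]
orientation: [-2.938, -1.112, -0.0]
contact_force: [0.3, 0.6, 1.1]
grip_width: 0.0294
finger_force: 20.0
```

```bash
python3 d.py 1,.21 3,.21 3,.068
```

```text
t 18.8 p [0.6443 0.1649 0.0698] F [0.3 0.6 1.1] w 0.02938704980770569 f 20.000015795230865 z [ 2.e-04  1.e-04 -1.e+00] yaw x 41.47133936821378
1,.21 [0.6447 0.166  0.21  ] [  0.11  -0.06 -14.02]
3,.21 [0.5089 0.1384 0.21  ] [-12.01  -6.92  -0.  ]
3,.068 [0.5089 0.1384 0.068 ] [-0.  -0.  14.2]
```

carry_out(targets=[{"delta_pos": [0, 0, -1], "angular": [0, 0, 0]}, {"delta_pos": [0, 0, -2.5], "angular": [0, 0, 0]}, {"delta_pos": [0, 0, -3], "angular": [0, 0, 0]}, {"delta_pos": [0, 0, -3], "angular": [0, 0, 0]}, {"delta_pos": [0, 0, -3], "angular": [0, 0, 0]}, {"delta_pos": [0, 0, -1.5], "angular": [0, 0, 0]}, {"delta_pos": [-2, -1.2, 0], "angular": [0, 0, 0]}, {"delta_pos": [-2.7, -1.5, 0], "angular": [0, 0, 0]}, {"delta_pos": [-2.6, -1.5, 0], "angular": [0, 0, 0]}, {"delta_pos": [-2.6, -1.5, 0], "angular": [0, 0, 0]}, {"delta_pos": [-2, -1.3, 0], "angular": [0, 0, 0]}, {"delta_pos": [0, 0, 0], "angular": [0, 0, 0]}])

```text
time: 20.0
eef_pos: [0.5056, 0.1382, 0.2105]
orientation: [2.937, 1.114, -0.003]
contact_force: [0.4, -0.3, -0.3]
grip_width: 0.0294
finger_force: 20.0
```

carry_out(targets=[{"delta_pos": [0, 0, 0], "angular": [0, 0, 0]}, {"delta_pos": [0, 0, 2], "angular": [0, 0, 0]}, {"delta_pos": [0, 0, 2.5], "angular": [0, 0, 0]}, {"delta_pos": [0, 0, 1.5], "angular": [0, 0, 0]}, {"delta_pos": [0, 0, 0], "angular": [0, 0, 0]}, {"delta_pos": [0, 0, 0], "angular": [0, 0, 0]}, {"delta_pos": [0, 0, 0], "angular": [0, 0, 0]}])

```text
time: 20.7
eef_pos: [0.5101, 0.139, 0.1507]
orientation: [-2.938, -1.112, -0.004]
contact_force: [-0.4, -0.4, -0.9]
grip_width: 0.0297
finger_force: 20.0
```

```bash
python3 d.py 3,.07
```

```text
t 20.7 p [0.5101 0.139  0.1507] F [-0.4 -0.4 -0.9] w 0.029664283675511095 f 19.999905824661255 z [ 0.0024  0.001  -1.    ] yaw x 41.46465237153907
3,.07 [0.5089 0.1384 0.07  ] [-0.15 -0.04  8.07]
```

carry_out(targets=[{"delta_pos": [-0.1, 0, 2], "angular": [0, 0, 0]}, {"delta_pos": [0, 0, 2], "angular": [0, 0, 0]}, {"delta_pos": [0, 0, 1.5], "angular": [0, 0, 0]}, {"delta_pos": [0, 0, 1], "angular": [0, 0, 0]}, {"delta_pos": [0, 0, 0.7], "angular": [0, 0, 0]}, {"delta_pos": [0, 0, 0.5], "angular": [0, 0, 0]}, {"delta_pos": [0, 0, 0.4], "angular": [0, 0, 0]}, {"delta_pos": [0, 0, 0], "angular": [0, 0, 0]}, {"delta_pos": [0, 0, 0], "angular": [0, 0, 0]}, {"delta_pos": [0, 0, 0], "angular": [0, 0, 0]}])

```text
time: 21.7
eef_pos: [0.5085, 0.1384, 0.0696]
orientation: [-2.938, -1.113, -0.003]
contact_force: [-2.1, 1.1, 6.1]
grip_width: 0.0293
finger_force: 20.0
```

```bash
python3 d.py 3,.07
```

```text
t 21.7 p [0.5085 0.1384 0.0696] F [-2.1  1.1  6.1] w 0.02929581650851037 f 20.000787377357483 z [ 1.7e-03  8.0e-04 -1.0e+00] yaw x 41.48292207459124
3,.07 [0.5089 0.1384 0.07  ] [ 0.03  0.02 -0.04]
```

carry_out(targets=[{"delta_pos": [0, 0, 0.05], "angular": [0, 0, 0]}, {"delta_pos": [0, 0, 0], "angular": [0, 0, 0]}])

```text
time: 21.9
eef_pos: [0.5087, 0.1385, 0.0695]
orientation: [-2.938, -1.113, -0.004]
contact_force: [-1.9, 1.0, 9.0]
grip_width: 0.0297
finger_force: 20.0
```

Seated on the cup floor. I'll release, lift and go to the rack.

carry_out(targets=[{"delta_pos": [0, 0, 0], "angular": [0, 0, 0]}, {"delta_pos": [0, 0, 0], "angular": [0, 0, 0]}, {"delta_pos": [0, 0, 0], "angular": [0, 0, 0]}, {"delta_pos": [0, 0, 0], "angular": [0, 0, 0]}], claw=-0.25)

```text
time: 22.3
eef_pos: [0.5078, 0.1377, 0.0679]
orientation: [-2.938, -1.112, 0.001]
contact_force: [0.1, 0.1, 0.5]
grip_width: 0.0562
finger_force: 0.0
```

carry_out(targets=[{"delta_pos": [0, 0, -3], "angular": [0, 0, 0]}, {"delta_pos": [0, 0, -4], "angular": [0, 0, 0]}, {"delta_pos": [0, 0, -4], "angular": [0, 0, 0]}, {"delta_pos": [0, 0, 0], "angular": [0, 0, 0]}, {"delta_pos": [0, 0, 0], "angular": [0, 0, 0]}, {"delta_pos": [0, 0, 0], "angular": [0, 0, 0]}])

```text
time: 22.9
eef_pos: [0.507, 0.1373, 0.1769]
orientation: [-2.938, -1.112, 0.004]
contact_force: [0.4, -1.3, -0.1]
grip_width: 0.0582
finger_force: 0.0
```

```bash
python3 d.py r,.18 r,.079
```

```text
t 22.9 p [0.507  0.1373 0.1769] F [ 0.4 -1.3 -0.1] w 0.058152760427955634 f 0.0 z [-0.0027 -0.001  -1.    ] yaw x 41.46772733074137
r,.18 [ 0.5705 -0.0755  0.18  ] [-9.33 20.15 -0.3 ]
r,.079 [ 0.5705 -0.0755  0.079 ] [3.00e-02 1.00e-02 1.01e+01]
```

carry_out(targets=[{"delta_pos": [-0.9, 2, 0], "angular": [0, 0, 0]}, {"delta_pos": [-1.5, 3.2, 0], "angular": [0, 0, 0]}, {"delta_pos": [-1.7, 3.7, 0], "angular": [0, 0, 0]}, {"delta_pos": [-1.7, 3.7, 0], "angular": [0, 0, 0]}, {"delta_pos": [-1.6, 3.5, 0], "angular": [0, 0, 0]}, {"delta_pos": [-1.2, 2.6, 0], "angular": [0, 0, 0]}, {"delta_pos": [-0.7, 1.45, 0], "angular": [0, 0, 0]}, {"delta_pos": [0, 0, 2], "angular": [0, 0, 0]}, {"delta_pos": [0, 0, 2], "angular": [0, 0, 0]}, {"delta_pos": [0, 0, 0], "angular": [0, 0, 0]}, {"delta_pos": [0, 0, 0], "angular": [0, 0, 0]}, {"delta_pos": [0, 0, 0], "angular": [0, 0, 0]}])

```text
time: 24.1
eef_pos: [0.5723, -0.0739, 0.1389]
orientation: [2.937, 1.114, 0.002]
contact_force: [0.2, -0.8, 0.5]
grip_width: 0.0578
finger_force: 0.0
```

```bash
python3 d.py r,.079
```

```text
t 24.1 p [ 0.5723 -0.0739  0.1389] F [ 0.2 -0.8  0.5] w 0.057804895247267944 f 0.0 z [ 1.3e-03  4.0e-04 -1.0e+00] yaw x 41.53504336892634
r,.079 [ 0.5705 -0.0755  0.079 ] [-0.24 -0.    5.99]
```

carry_out(targets=[{"delta_pos": [-0.2, 0, 2], "angular": [0, 0, 0]}, {"delta_pos": [0, 0, 2], "angular": [0, 0, 0]}, {"delta_pos": [0, 0, 1.4], "angular": [0, 0, 0]}, {"delta_pos": [0, 0, 0.6], "angular": [0, 0, 0]}, {"delta_pos": [0, 0, 0], "angular": [0, 0, 0]}, {"delta_pos": [0, 0, 0], "angular": [0, 0, 0]}, {"delta_pos": [0, 0, 0], "angular": [0, 0, 0]}])

```text
time: 24.8
eef_pos: [0.5711, -0.076, 0.0793]
orientation: [2.937, 1.112, 0.003]
contact_force: [0.0, -0.5, 0.7]
grip_width: 0.0581
finger_force: 0.0
```

carry_out(targets=[{"delta_pos": [0, 0, 0], "angular": [0, 0, 0]}, {"delta_pos": [0, 0, 0], "angular": [0, 0, 0]}, {"delta_pos": [0, 0, 0], "angular": [0, 0, 0]}, {"delta_pos": [0, 0, 0], "angular": [0, 0, 0]}, {"delta_pos": [0, 0, 0], "angular": [0, 0, 0]}, {"delta_pos": [0, 0, 0], "angular": [0, 0, 0]}], claw=1)

```text
time: 25.4
eef_pos: [0.5703, -0.076, 0.0783]
orientation: [-2.938, -1.112, -0.0]
contact_force: [0.9, -0.5, 1.3]
grip_width: 0.0328
finger_force: 20.0
```

```bash
python3 d.py r,.24 1,.24 1,.093
```

```text
t 25.4 p [ 0.5703 -0.076   0.0783] F [ 0.9 -0.5  1.3] w 0.03281799290108854 f 20.000174045562744 z [ 2.e-04  1.e-04 -1.e+00] yaw x 41.47213129466911
r,.24 [ 0.5705 -0.0755  0.24  ] [  0.05  -0.02 -16.17]
1,.24 [0.6447 0.166  0.24  ] [ 21.55 -13.19   0.  ]
1,.093 [0.6447 0.166  0.093 ] [-0.  -0.  14.7]
```

carry_out(targets=[{"delta_pos": [0, 0, -1], "angular": [0, 0, 0]}, {"delta_pos": [0, 0, -2.5], "angular": [0, 0, 0]}, {"delta_pos": [0, 0, -3], "angular": [0, 0, 0]}, {"delta_pos": [0, 0, -3], "angular": [0, 0, 0]}, {"delta_pos": [0, 0, -3], "angular": [0, 0, 0]}, {"delta_pos": [0, 0, -2.5], "angular": [0, 0, 0]}, {"delta_pos": [0, 0, -1], "angular": [0, 0, 0]}, {"delta_pos": [0, 0, 0], "angular": [0, 0, 0]}])

```text
time: 26.2
eef_pos: [0.5709, -0.076, 0.2397]
orientation: [2.937, 1.112, 0.004]
contact_force: [-0.4, 0.6, -1.2]
grip_width: 0.0335
finger_force: 20.0
```

carry_out(targets=[{"delta_pos": [1.2, -0.75, 0], "angular": [0, 0, 0]}, {"delta_pos": [2.2, -1.35, 0], "angular": [0, 0, 0]}, {"delta_pos": [2.7, -1.65, 0], "angular": [0, 0, 0]}, {"delta_pos": [2.7, -1.65, 0], "angular": [0, 0, 0]}, {"delta_pos": [2.7, -1.65, 0], "angular": [0, 0, 0]}, {"delta_pos": [2.7, -1.65, 0], "angular": [0, 0, 0]}, {"delta_pos": [2.7, -1.65, 0], "angular": [0, 0, 0]}, {"delta_pos": [2.4, -1.45, 0], "angular": [0, 0, 0]}, {"delta_pos": [1.4, -0.85, 0], "angular": [0, 0, 0]}, {"delta_pos": [0.85, -0.55, 0], "angular": [0, 0, 0]}, {"delta_pos": [0, 0, 0], "angular": [0, 0, 0]}, {"delta_pos": [0, 0, 0], "angular": [0, 0, 0]}])

```text
time: 27.4
eef_pos: [0.6442, 0.1639, 0.2377]
orientation: [2.938, 1.11, -0.002]
contact_force: [-0.6, -0.0, -0.2]
grip_width: 0.033
finger_force: 20.0
```

carry_out(targets=[{"delta_pos": [0, 0, 2], "angular": [0, 0, 0]}, {"delta_pos": [0, 0, 2.5], "angular": [0, 0, 0]}, {"delta_pos": [0, 0, 2], "angular": [0, 0, 0]}, {"delta_pos": [0, 0, 0], "angular": [0, 0, 0]}, {"delta_pos": [0, 0, 0], "angular": [0, 0, 0]}, {"delta_pos": [0, 0, 0], "angular": [0, 0, 0]}])

```text
time: 28.0
eef_pos: [0.6453, 0.1652, 0.175]
orientation: [2.938, 1.11, 0.005]
contact_force: [-0.4, 0.8, -0.2]
grip_width: 0.0329
finger_force: 20.0
```

```bash
python3 d.py 1,.0925
```

```text
t 28.0 p [0.6453 0.1652 0.175 ] F [-0.4  0.8 -0.2] w 0.032898690384836095 f 19.999904930591583 z [ 3.e-03  7.e-04 -1.e+00] yaw x 41.405115244060646
1,.0925 [0.6447 0.166  0.0925] [-0.01 -0.12  8.25]
```

carry_out(targets=[{"delta_pos": [0, -0.1, 2], "angular": [0, 0, 0]}, {"delta_pos": [0, 0, 2], "angular": [0, 0, 0]}, {"delta_pos": [0, 0, 1.5], "angular": [0, 0, 0]}, {"delta_pos": [0, 0, 1], "angular": [0, 0, 0]}, {"delta_pos": [0, 0, 0.7], "angular": [0, 0, 0]}, {"delta_pos": [0, 0, 0.5], "angular": [0, 0, 0]}, {"delta_pos": [0, 0, 0.5], "angular": [0, 0, 0]}, {"delta_pos": [0, 0, 0.1], "angular": [0, 0, 0]}, {"delta_pos": [0, 0, 0], "angular": [0, 0, 0]}, {"delta_pos": [0, 0, 0], "angular": [0, 0, 0]}, {"delta_pos": [0, 0, 0], "angular": [0, 0, 0]}])

```text
time: 29.1
eef_pos: [0.6446, 0.1669, 0.0921]
orientation: [-2.938, -1.112, -0.005]
contact_force: [-0.9, -1.2, 5.6]
grip_width: 0.0331
finger_force: 20.0
```

```bash
python3 d.py 1,.0923
```

```text
t 29.1 p [0.6446 0.1669 0.0921] F [-0.9 -1.2  5.6] w 0.03306750672626121 f 20.000666677951813 z [ 0.003   0.0012 -1.    ] yaw x 41.47125044101601
1,.0923 [0.6447 0.166  0.0923] [-0.06  0.07 -0.02]
```

Seated. I'll release, lift, back off toward the rack and check.

carry_out(targets=[{"delta_pos": [0, 0, 0], "angular": [0, 0, 0]}, {"delta_pos": [0, 0, 0], "angular": [0, 0, 0]}, {"delta_pos": [0, 0, 0], "angular": [0, 0, 0]}, {"delta_pos": [0, 0, 0], "angular": [0, 0, 0]}], claw=-0.25)

```text
time: 29.5
eef_pos: [0.6435, 0.1663, 0.0899]
orientation: [-2.938, -1.112, 0.001]
contact_force: [0.5, -0.3, -0.2]
grip_width: 0.0572
finger_force: 0.0
```

carry_out(targets=[{"delta_pos": [0, 0, -3], "angular": [0, 0, 0]}, {"delta_pos": [0, 0, -4], "angular": [0, 0, 0]}, {"delta_pos": [0, 0, -4], "angular": [0, 0, 0]}, {"delta_pos": [0, 0, -4], "angular": [0, 0, 0]}, {"delta_pos": [-2.7, 1.65, 0], "angular": [0, 0, 0]}, {"delta_pos": [-3.2, 2, 0], "angular": [0, 0, 0]}, {"delta_pos": [-3.2, 2, 0], "angular": [0, 0, 0]}, {"delta_pos": [-3.2, 2, 0], "angular": [0, 0, 0]}, {"delta_pos": [-3.2, 2, 0], "angular": [0, 0, 0]}, {"delta_pos": [-3.2, 2, 0], "angular": [0, 0, 0]}, {"delta_pos": [-3.2, 2, 0], "angular": [0, 0, 0]}, {"delta_pos": [0, 0, 0], "angular": [0, 0, 0]}])

```text
time: 30.7
eef_pos: [0.568, -0.0893, 0.2398]
orientation: [2.94, 1.094, -0.006]
contact_force: [-0.3, 0.6, 0.0]
grip_width: 0.0579
finger_force: 0.0
```

```bash
python3 d.py;  python3 -c "
from h import *
a=arm.camera('scene')['image'][140:400,100:440]
b=arm.camera('top')['image'][150:310,140:320]
cv2.imwrite('pics/s4.png',cv2.cvtColor(np.hstack([cv2.resize(a,(450,344)),cv2.resize(b,(350,344))]),4))"
```

```text
t 30.7 p [ 0.568  -0.0893  0.2398] F [-0.3  0.6  0. ] w 0.05792899308880544 f 0.0 z [-0.0021 -0.0055 -1.    ] yaw x 40.81895126185776
```

View pics/s4.png

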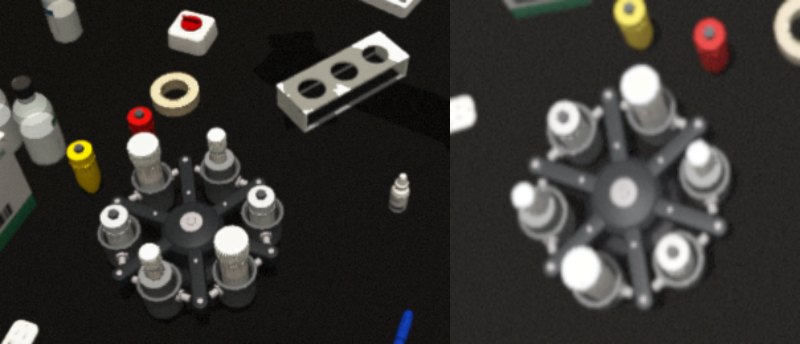

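The picture shows all six tubes upright and seated, with each pair opposite: wide (640,85) and (582,270), slim (524,195) and (699,155), crown (565,118) and (680,253). The rack is empty and the bystanders have not moved. After a short settle I'll hand in.

carry_out(targets=[{"delta_pos": [0, 0, 0], "angular": [0, 0, 0]}, {"delta_pos": [0, 0, 0], "angular": [0, 0, 0]}, {"delta_pos": [0, 0, 0], "angular": [0, 0, 0]}])

```text
time: 31.1
eef_pos: [0.5702, -0.0794, 0.2402]
orientation: [-2.936, -1.116, -0.001]
contact_force: [0.2, -0.1, 0.3]
grip_width: 0.0585
finger_force: 0.0
```

```bash
python3 -c "
from workcell import arm
print(arm.close_job())"
```

```text
the job is handed in; nothing more can be done
None
```

The rotor is balanced: all six tubes stand in the cups with each kind facing its twin, the rack is empty, and the job was handed in at about 31 s (no verdict came back).

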